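# Feed one round blank to the pick-up nest

## Robot

A 6-joint arm with a two-finger parallel gripper is mounted at the origin on the work surface. World frame = base frame: x ahead of the robot, y to its left, z up, the work surface at z = 0. Lengths are in m, angles in rad, forces in N, time in s.
With the tool pointing down it reaches from about 0.35 to 0.85 m from the base axis. Payload 8.1 kg.
Tool frame: the origin (TCP) lies between the finger pads; the fingertips stand 11 mm ahead of it and the grasp point (between the pads) lies 8 mm behind it (arm.tip_extent is the distance from the TCP to the fingertips, in m); y points along the fingers, z is the direction in which the jaws open and shut, and the axes are right-handed (so a half turn about y gives the same grasp; the last joint's range is limited). The gripper opens to 85 mm and grips with 20 to 120 N. Pads are 22 mm wide; open, the fingers measure 114 mm over their backs; the gripper's body (76 mm by 85 mm) begins 54 mm behind the grasp point. The pads swing forward as they close: fully open they stand 13 mm farther back than shut.
Start: joints at [-1.258, 0.13, 1.488, -0, 1.523, -0.085], TCP at [0.232, -0.553, 0.242] pointing down, gripper open.
Joint ranges: [-2.96, 2.96], [-0.89, 2.26], [0.02, 2.5], [-1.34, 4.48], [0, 2.73], [-2.66, 2.66]. Speed limits (rad/s): [2.39, 2.39, 2.79, 3.14, 3.14, 3.14].

## Interface

Orientations are given as a unit quaternion [x, y, z, w].
In Python, from rig import telemetry, vision, arm gives the robot as it stands.
- The arm moves only by the tool step_arm, never from a script. Its argument "rows" is a list that holds one entry, the list of rows, each a list of 4 numbers: the shift along the tool's x, y, z in m, then the turn about the tool's y in degrees. In form: [[[x, y, z, twist], ...]]. A call has 1 to 8 rows; each row shifts and turns the commanded pose from where the row before left it, along the tool's axes as they then stand; what a row does not reach is not made up. A row lasts 1/10 s, in which the tool goes at most 50 mm and 8.59 degrees, less where a joint would pass 70% of its speed; a pose out of reach is approached as far as the arm can. A call is refused whole if a number of a shift passes 0.05 or a number of a turn 8.59, either way. A call with a gripper value outside its range is refused whole. "grip" is the opening, from -1 (shut) to 1 (fully open), so that 0 is half open, set as the call begins (left out, the last holds). The fingers move at their own pace and stop on an object; the grip force is fixed at half the most. Time passes only in rows, so rows that do not move let the fingers close. It gives the time, the measured TCP pose, the force and the opening at its end, in the units of the state.
- telemetry.get_state(): the state, without advancing time (a new reading comes with each control period).
- vision.grab_frame(name): name is "scene" or "top"; returns a dict with "color" (420x560x3 uint8, red, green, blue), "fx", "fy", "cx", "cy" (pixels), "eye" and "attitude" of the camera in the world. Camera axes: x right, y up, looking along -z (the intrinsics and any distortion apply to the point x, -y, -z); pixel columns grow to the right and rows downward; lengths in m; the calibration is good to about 2 mm. A picture is of the moment at which its call begins. There is no depth.
- arm.job_done(): hands the job in, once; it reports no verdict.
The state is a dict: "time_s": time; "joint_pos": joint angles; "joint_vel": joint speeds; "tau": joint torques, N m; "eef_pos": TCP position; "orientation": TCP orientation; "wrist_force": force on the tool from outside, world axes, zero at the start; "ft_torque": the same for the moment, N m; "gripper_width": finger opening in m.
Only numpy, scipy, OpenCV 4.12 (cv2) and the standard library are available. Lean on these libraries where they do the work, as an engineer would, in place of code of your own. Each camera call takes 0.05 s, during which the arm holds its last target. There are 200 camera calls.

## Task

Feed one round blank for the mill: with the fingertips, push the plunger of the magazine that holds the round blanks right in once and let it spring back, so that a single disc comes out. Then gently push that disc aside and into the V-shaped steel nest, flat on the bed and up against both bars, never gripping it or lifting it. Leave the square-blank magazine, the emergency stop, the tools and the rest of the round stack alone.

Things in the scene. Friction and masses are not known exactly. Their poses are not given: they have to be found in the camera images.
- round_magazine: Gravity magazine (dark steel chute) with the round blanks, bolted to the bed left or right of its twin; told apart by the blanks seen in the open top. Origin on the bed, on the stack's axis; +x is the way blanks come out (away from the robot within 10 degrees), z up. Chute 44 mm square inside, 54 (x) x 56 (y) mm outside, 42 mm high, 81 mm wide over the spring barrels; guides 16 mm high, flanges 6 mm high, 84 mm wide, run back to x = -80 mm.
- round_outlet (a point): Point on the bed 58 mm in front of the round magazine's axis (its +x): where the centre of the disc lies once the plunger has been pushed fully in, give or take 3 mm; the disc is then 11 mm clear of the magazine's front face. Axes as the magazine's. The disc comes out through a gap 15 mm high and slides on the bed itself.
- round_plunger (a joint): Travel of the round magazine's spring plunger, m: 0 at home (out, towards the robot), 0.066 fully in against its stop. It slides level along the magazine's +x. The spring takes 3.6 N to start and 7.6 N fully in (8 to 9 N with the blanks) and brings it home when let go. Its blade, 40 mm wide, 11 mm high, pushes out the lowest blank; the next drops down when the plunger is home.
- round_pad (a point): Middle of the upright face of the round magazine's black push pad: the face to push, looking to the magazine's -x (towards the robot). Pad 36 mm wide (80 mm at its crosspiece), 10 mm thick, from the bed to 40 mm high; this point is 26 mm above the bed and, at home, 114 mm behind the magazine's axis. Moves with the plunger. Axes as the magazine's.
- round_blank_1: The lowest blank in the round magazine, the one that comes out first: a white acetal disc, 40 mm in diameter, 12 mm thick, about 22 g, lying flat. Origin at the centre of its underside.
- round_blank_2: Round blank number 2 from the bottom of the stack, the same as round_blank_1. Stays in the magazine. Origin at the centre of its underside.
- round_blank_3: Round blank number 3 from the bottom of the stack, the same as round_blank_1. Stays in the magazine. Origin at the centre of its underside.
- nest: Pick-up nest, fixed beyond and between the magazines: a dark steel V of two bars 36 mm long, 10 mm thick, 14 mm high, at 90 degrees, open towards the robot (its -x axis, within 12 degrees). Origin on the bed under the centre of a seated disc; the V's corner lies at x = +28 mm, the free ends of the bars at x = +3 mm, y = +-25 mm (inner edges); it is 65 mm wide in all.
- nest_seat (a point): Where the centre of the underside of a round blank lies when the blank touches both bars of the nest; on the bed. Same frame as the nest.
- square_magazine: The other magazine, exactly like the round-blank one in shape, size and axes, but filled with square blanks. Not to be used.
- square_plunger (a joint): Travel of the square-blank magazine's plunger, m: 0 at home, 0.066 fully in. Leave alone.
- square_blank_1: Square blank number 1 from the bottom in the square magazine: white acetal, 40 x 40 x 12 mm. Stays there. Origin at the centre of its underside.
- square_blank_2: Square blank number 2 from the bottom in the square magazine: white acetal, 40 x 40 x 12 mm. Stays there. Origin at the centre of its underside.
- square_blank_3: Square blank number 3 from the bottom in the square magazine: white acetal, 40 x 40 x 12 mm. Stays there. Origin at the centre of its underside.
- collet: Bystander: a steel spindle collet standing on its narrow end between the magazines, 33 mm in diameter, 40 mm high. Origin at the centre of its underside.
- brush: Bystander: a chip brush lying on the bed at the far left. Origin at the middle of its underside.
- wrench: Bystander: a spanner lying on the bed at the far right. Origin at the middle of its underside.
- estop (a joint): Bystander: the emergency stop, a red mushroom button 36 mm in diameter on a grey housing at the near right. Travel in m, 0 is up. Leave unpressed.
Things that resemble listed ones, but are neither listed nor needed, are in the scene too. What is shaped like the round_magazine but pink is not meant.

How it is judged:
On the way, in this order (a step that is already met when the one before it is completed fails the run):
1. the round magazine's plunger is pushed right in (past 60 of its 66 mm) (value of joint round_plunger above 0.06 m), for 0.05 s.
2. the plunger is home again (within 4 mm) and one disc lies flat on the bed in front of the outlet (value of joint round_plunger below 0.004 m and x of round_blank_1 in the frame of round_magazine above 0.05 m and angle between round_blank_1's own z axis and vertical below 0.1 rad), for 0.1 s.
At the end, for the whole second after the job is handed in: The disc that came out lies flat and at rest on the bed in the nest, its centre within 4 mm of the place where it touches both bars; the plunger is home (within 4 mm); the other two round blanks are in their magazine (within 10 mm of its axis) (horizontal distance between round_blank_1 and nest_seat below 0.004 m and height (world z) of round_blank_1 below 0.003 m and angle between round_blank_1's own z axis and vertical below 0.08 rad and linear speed of round_blank_1 below 0.01 m/s and value of joint round_plunger below 0.004 m and horizontal distance between each of round_blank_2, round_blank_3 and round_magazine below 0.01 m).
It fails at once if a round blank is lifted (8 mm or more above where it started) (height (world z) of round_blank_1 above 0.008 m or height (world z) of round_blank_2 above 0.02 m or height (world z) of round_blank_3 above 0.032 m).
It fails at once if the disc is squeezed or rammed with more than 30 N (contact force between the fingers and round_blank_1 above 30 N).
It fails at once if a second round blank leaves the stack (horizontal distance between any of round_blank_2, round_blank_3 and round_magazine above 0.014 m).
It fails at once if the square-blank magazine is worked or its blanks disturbed (value of joint square_plunger above 0.008 m or distance of any of square_blank_1, square_blank_2, square_blank_3 from where it was at the start of the episode above 0.012 m).
It fails at once if the collet, brush or spanner is moved more than 15 mm, the collet tipped, or the emergency stop pressed (distance of any of collet, brush, wrench from where it was at the start of the episode above 0.015 m or angle between collet's own z axis and vertical above 0.3 rad or value of joint estop above 0.003 m).
It also fails if it takes over 64 s, if anything falls off the work surface, if the arm or the gripper's body presses on something with over 40 N, if the wrist force passes 120 N, or if a joint passes its speed limit or range.

## Working session

There is one attempt and no reset: what is moved stays moved. The work goes in short steps, Python scripts to look and compute and a tool call to move; the robot and the scene stay as the last step left them, time stands still between calls to the robot, and variables do not carry over. Pictures are saved under pics/ and viewed, about 8 in all and at most 12, crops included, and the job is handed in when it is done.

Besides the shell and the picture viewer there is one more tool, called as a command line: name --argument value ..., lists and objects as JSON in quotes. step_arm: Moves the arm, as the interface text tells. Its arguments: {"type":"object","properties":{"rows":{"type":"array"},"grip":{"type":"number"}},"required":["rows"]}

```bash
mkdir -p pics; python3 - <<'E'
from rig import telemetry, vision, arm
import cv2,numpy as np
for n in("scene","top"):
    f=vision.grab_frame(n); cv2.imwrite(f"pics/{n}0.png",f["color"][:,:,::-1])
    print(n,{k:np.round(v,4).tolist() if not isinstance(v,str) else v for k,v in f.items() if k!="color"})
s=telemetry.get_state();print({k:np.round(v,4).tolist() for k,v in s.items()},arm.tip_extent)
E
```

```text
scene {'fx': 425.6965, 'fy': 425.6965, 'cx': 275.054, 'cy': 215.0257, 'eye': [1.28, -0.0687, 0.5959], 'attitude': [0.3519, 0.303, 0.5941, 0.6568]}
top {'fx': 389.631, 'fy': 389.631, 'cx': 279.8703, 'cy': 214.9774, 'eye': [0.3254, 0.0072, 1.069], 'attitude': [-0.064, 0.068, 0.7135, -0.6944]}
{'time_s': 0.1, 'joint_pos': [-1.2584, 0.1311, 1.4892, 0.0, 1.523, -0.0854], 'joint_vel': [0.0005, -0.0, -0.0015, 0.0008, -0.0003, -0.0011], 'tau': [0.001, -57.0952, -50.1942, -0.0002, 0.008, 0.0], 'eef_pos': [0.2323, -0.5527, 0.2413], 'orientation': [-0.1398, 0.6938, -0.6926, 0.1397], 'wrist_force': [-0.1242, -0.1124, -0.764], 'ft_torque': [-0.0206, 0.0061, 0.007], 'gripper_width': 0.0856} 0.011
```

View pics/top0.png

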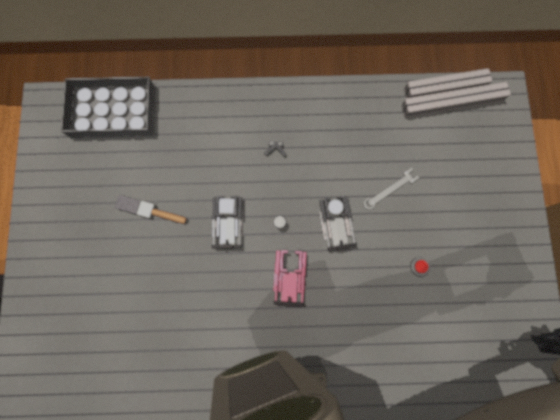

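View pics/scene0.png

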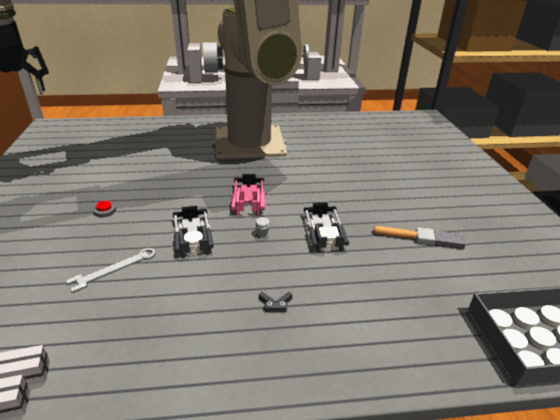

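The top view shows a pink dummy at (290,280), the left magazine at (227,220) with a square blank, and the right one at (337,222) with a round blank. The nest is at (276,150), the collet at (280,223) and the e-stop at (420,267). I'll confirm with an enlarged crop.

```bash
cat > h.py <<'E'
import numpy as np, cv2
from scipy.spatial.transform import Rotation as R
def cast(f,uv,z):
    uv=np.atleast_2d(uv).astype(float)
    d=np.c_[(uv[:,0]-f["cx"])/f["fx"],-(uv[:,1]-f["cy"])/f["fy"],-np.ones(len(uv))]
    d=R.from_quat(f["attitude"]).apply(d); e=np.array(f["eye"])
    return e+d*((z-e[2])/d[:,2])[:,None]
def proj(f,p):
    q=R.from_quat(f["attitude"]).inv().apply(np.atleast_2d(p)-np.array(f["eye"]))
    return np.c_[f["cx"]+f["fx"]*q[:,0]/-q[:,2],f["cy"]-f["fy"]*q[:,1]/-q[:,2]]
E
python3 - <<'E'
import cv2,numpy as np
a=cv2.imread("pics/top0.png"); b=cv2.imread("pics/scene0.png")
c1=cv2.resize(a[190:255,200:360],None,fx=5,fy=5,interpolation=cv2.INTER_CUBIC)  #800x325
c2=cv2.resize(a[135:165,250:305],(440,240),interpolation=cv2.INTER_CUBIC)
c3=cv2.resize(b[200:260,165:225],(240,240),interpolation=cv2.INTER_CUBIC)
row=np.zeros((240,800,3),np.uint8);row[:,:440]=c2;row[:,450:690]=c3
o=np.vstack([c1,row]);o=np.clip(o.astype(float)*1.5,0,255).astype(np.uint8);cv2.imwrite("pics/crop0.png",o)
E
```

```text
(no output)
```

View pics/crop0.png

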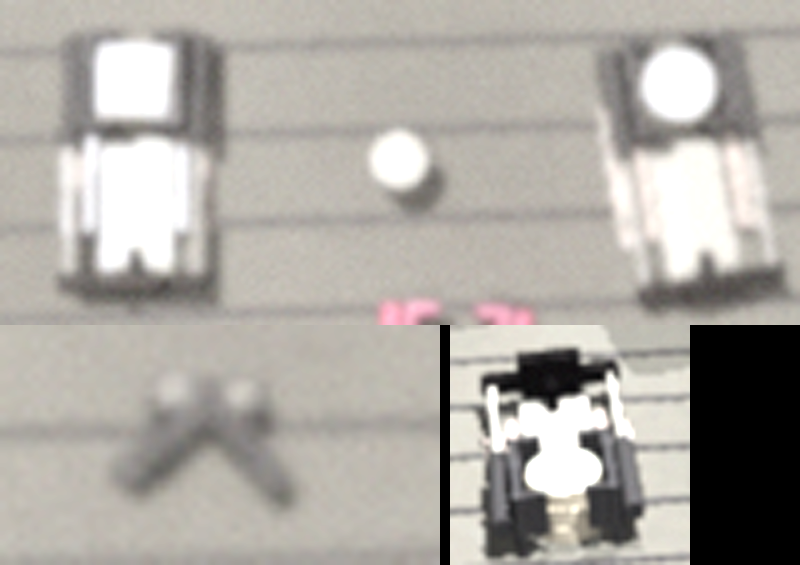

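Confirmed: the right magazine at (337,222) is the round one, because its blank is circular in both views. The left one holds a square blank and the pink one is the dummy. Now I'll measure.

```bash
python3 - <<'E'
import pickle
from rig import vision
from h import *
T=vision.grab_frame("top");S=vision.grab_frame("scene")
pickle.dump((T,S),open("f0.pkl","wb"))
def comps(f,box,pred,n=3):
    x0,y0,x1,y1=box;c=cv2.resize(f["color"][y0:y1,x0:x1],None,fx=4,fy=4,interpolation=cv2.INTER_CUBIC)
    m=pred(c.astype(int)).astype(np.uint8);k,l,st,ce=cv2.connectedComponentsWithStats(m)
    o=[]
    for i in sorted(range(1,k),key=lambda i:-st[i,4])[:n]:
        pts=np.argwhere(l==i)[:,::-1].astype(np.float32)
        r=cv2.minAreaRect(pts)
        o.append((st[i,4]/16,(ce[i]+.5)/4-.5+[x0,y0],(cv2.boxPoints(r)+.5)/4-.5+[x0,y0],pts/4+[x0,y0]))
    return o
for nm,f,b in(("T",T,(322,196,352,219)),("S",S,(170,225,215,248))):
    print(f["color"].max())
    o=comps(f,b,lambda c:c.min(2)>0.75*c.max())
    for a,c,_,_ in o[:2]: print(nm,"disc",a,c,cast(f,c,.036)[0].round(4))
for nm,f,b,pz in(("T",T,(318,238,365,258),.03),("S",S,(165,198,220,225),.03)):
    o=comps(f,b,lambda c:c.max(2)<30,2)
    for a,c,bx,_ in o: print(nm,"pad",a,c.round(1),cast(f,c,.03)[0].round(4))
for nm,f,b in(("T",T,(255,138,298,163)),("S",S,(250,283,300,318))):
    o=comps(f,b,lambda c:c.max(2)<38,2)
    for a,c,bx,p in o:
        w=cast(f,p,.014)[:,:2]
        L=w[w[:,1].argmax()];Rr=w[w[:,1].argmin()];F=w[w[:,0].argmax()]
        print(nm,"nest",a,cast(f,c,.014)[0].round(4),"L",L.round(4),"R",Rr.round(4),"apex",F.round(4))
# collet, estop, clicks
print("nest clicks L,R,apex",cast(T,[[266.2,154.4],[285.6,156.9],[276.2,141.6]],.014).round(4).tolist())
print("pad clicks",cast(T,[[328.7,249.5],[357,244.7]],.033).round(4).tolist())
print("collet",cast(T,[280,222],.04).round(3),"estop",cast(T,[420,267],.05).round(3))
print("sq blank",cast(T,[227,206],.036).round(3))
E
```

```text
196
T disc 165.5625 [335.16963949 206.39283692] [ 0.5403 -0.1519  0.036 ]
255
S disc 228.0 [192.29618969 233.55297423] [ 0.532  -0.1544  0.036 ]
S disc 10.125 [176.46296296 227.9845679 ] [ 0.5087 -0.1898  0.036 ]
S pad 186.0 [189.3 212.5] [ 0.4412 -0.1662  0.03  ]
S pad 0.75 [204.6 209.6] [ 0.432 -0.131  0.03 ]
S nest 55.0625 [0.7449 0.0013 0.014 ] L [0.7447 0.0212] R [ 0.7411 -0.0174] apex [0.7512 0.0199]
S nest 23.625 [ 0.7173 -0.0189  0.014 ] L [ 0.7217 -0.0115] R [ 0.7142 -0.0239] apex [ 0.7264 -0.0152]
nest clicks L,R,apex [[0.7008, 0.0324, 0.014], [0.6919, -0.0225, 0.014], [0.7384, 0.003, 0.014]]
pad clicks [[0.4242, -0.1288, 0.033], [0.435, -0.205, 0.033]]
collet [[ 0.501 -0.001  0.04 ]] estop [[ 0.371 -0.362  0.05 ]]
sq blank [[0.549 0.141 0.036]]
```

```bash
cat >> h.py <<'E'
MAG=np.array([.5405,-.152]);MY=np.radians(7.8)
NEST=np.array([.693,.008]);NY=np.radians(-9.)
def W(o,yaw,x,y): return o+np.array([x*np.cos(yaw)-y*np.sin(yaw),x*np.sin(yaw)+y*np.cos(yaw)])
def go(xy,z,xdir=None):
    """print tool-frame shift to (xy,z) at present orientation, and twist (deg about tool y) to bring tool x to world yaw xdir"""
    from rig import telemetry
    s=telemetry.get_state();r=R.from_quat(s["orientation"]);M=r.as_matrix()
    p=np.array(s["eef_pos"]);d=np.array([*xy,z])-p
    print("t",s["time_s"],"pos",p.round(4),"x-yaw",np.degrees(np.arctan2(M[1,0],M[0,0])).round(1),"y",M[:,1].round(3),"F",np.round(s["wrist_force"],1))
    print("shift tool",(M.T@d).round(4))
    if xdir is not None:
        b=M.T@[np.cos(xdir),np.sin(xdir),0];t=np.arctan2(-b[2],b[0]);print("twist",np.degrees(t).round(1),"shift after twist",((r*R.from_euler('y',t)).as_matrix().T@d).round(4))
E
python3 - <<'E'
from h import *
print(W(MAG,MY,-145,0) if 0 else W(MAG,MY,-.15,0))
go(W(MAG,MY,-.15,0),.2,MY)
E
```

```text
[ 0.39188782 -0.17235734]
t 0.2 pos [ 0.2323 -0.5528  0.2416] x-yaw -157.2 y [-0.     0.001 -1.   ] F [-0.1  0.5  0.1]
shift tool [-0.2945  0.042  -0.2889]
twist -165.0 shift after twist [0.2097 0.042  0.3553]
```

step_arm --rows '[[[0,0,0,7.5],[0,0,0,7.5],[-0.023,0.004,-0.039,0],[-0.023,0.004,-0.039,0],[-0.023,0.004,-0.039,0],[-0.023,0.004,-0.039,0],[-0.023,0.004,-0.039,0],[-0.023,0.004,-0.039,0]]]' --grip -1

```text
time_s: 1.0
eef_pos: [0.3377, -0.3009, 0.218]
orientation: [0.048, -0.705, 0.706, -0.048]
wrist_force: [1.0, 0.3, -0.1]
gripper_width: -0.0003
```

step_arm --rows '[[[-0.023,0.004,-0.039,0],[-0.023,0.004,-0.039,0],[-0.023,0.005,-0.039,0],[0,0,0,0]]]'

```text
time_s: 1.4
eef_pos: [0.3911, -0.1726, 0.2045]
orientation: [-0.05, 0.706, -0.705, 0.05]
wrist_force: [-0.4, -0.2, 0.2]
gripper_width: -0.0
```

```bash
python3 - <<'E'
from h import *
go(W(MAG,MY,-.15,0),.032,MY)
E
```

```text
t 1.4 pos [ 0.3911 -0.1726  0.2045] x-yaw -171.9 y [-0.     0.002 -1.   ] F [-0.4 -0.2  0.2]
shift tool [-0.0008  0.1725  0.0003]
twist -179.7 shift after twist [ 0.0008  0.1725 -0.0003]
```

step_arm --rows '[[[0,0.04,0,0],[0,0.04,0,0],[0,0.04,0,0],[0,0.03,0,0],[0,0.02,0,0],[0,0.002,0,0],[0,0,0,0]]]'

```text
time_s: 2.1
eef_pos: [0.3896, -0.1776, 0.0333]
orientation: [-0.048, 0.706, -0.705, 0.048]
wrist_force: [-0.5, 0.2, 0.6]
gripper_width: 0.0005
```

```bash
python3 - <<'E'
from h import *
from rig import vision
go(W(MAG,MY,-.15,0),.032,MY)
S=vision.grab_frame("scene");T=vision.grab_frame("top")
a=cv2.resize(S["color"][170:270,150:270],(480,400),interpolation=cv2.INTER_CUBIC)
b=cv2.resize(T["color"][190:290,310:385],(300,400),interpolation=cv2.INTER_CUBIC)
cv2.imwrite("pics/p1.png",np.clip(np.hstack([a,b])[:,:,::-1]*1.5,0,255).astype(np.uint8))
E
```

```text
t 2.1 pos [ 0.3896 -0.1776  0.0333] x-yaw -172.2 y [-0.001  0.    -1.   ] F [-0.5  0.2  0.6]
shift tool [-0.003   0.0013 -0.0049]
twist 180.0 shift after twist [0.003  0.0013 0.0049]
```

View pics/p1.png

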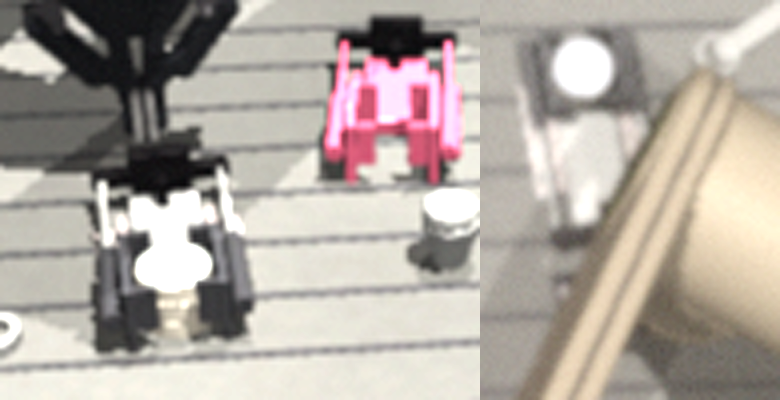

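step_arm --rows '[[[-0.005,0.001,-0.005,0],[-0.008,0,0,0],[-0.008,0,0,0],[-0.008,0,0,0],[-0.008,0,0,0],[0,0,0,0]]]'

```text
time_s: 2.8
eef_pos: [0.4266, -0.1673, 0.0323]
orientation: [0.048, -0.705, 0.706, -0.048]
wrist_force: [-4.5, -2.1, 3.3]
gripper_width: 0.0
```

```bash
python3 - <<'E'
from h import *
go(W(MAG,MY,-.059,0),.032,MY)
E
```

```text
t 2.8 pos [ 0.4266 -0.1673  0.0323] x-yaw -172.2 y [-0.001 -0.    -1.   ] F [-4.5 -2.1  3.3]
shift tool [-0.0559  0.0003  0.0003]
twist -180.0 shift after twist [ 0.0559  0.0003 -0.0003]
```

step_arm --rows '[[[-0.007,0,0,0],[-0.007,0,0,0],[-0.007,0,0,0],[-0.007,0,0,0],[-0.007,0,0,0],[-0.007,0,0,0],[-0.007,0,0,0],[-0.003,0,0,0]]]'

```text
time_s: 3.6
eef_pos: [0.4767, -0.1608, 0.0319]
orientation: [0.049, -0.705, 0.706, -0.047]
wrist_force: [-7.8, -4.7, 5.1]
gripper_width: -0.0001
```

step_arm --rows '[[[-0.002,0,0,0],[0,0,0,0]]]'

```text
time_s: 3.8
eef_pos: [0.4785, -0.1606, 0.0319]
orientation: [0.049, -0.705, 0.706, -0.047]
wrist_force: [-6.6, -5.6, 4.5]
gripper_width: -0.0001
```

step_arm --rows '[[[-0.002,0,0,0],[0,0,0,0]]]'

```text
time_s: 4.0
eef_pos: [0.4804, -0.1603, 0.0319]
orientation: [0.049, -0.705, 0.706, -0.047]
wrist_force: [-7.0, -5.3, 3.9]
gripper_width: 0.0001
```

step_arm --rows '[[[-0.002,0,0,0],[0,0,0,0]]]'

```text
time_s: 4.2
eef_pos: [0.481, -0.1602, 0.0318]
orientation: [0.05, -0.705, 0.706, -0.046]
wrist_force: [-15.0, -6.0, 10.6]
gripper_width: 0.0001
```

step_arm --rows '[[[-0.001,0,0,0],[0,0,0,0]]]'

```text
time_s: 4.4
eef_pos: [0.481, -0.1602, 0.0317]
orientation: [0.051, -0.705, 0.706, -0.045]
wrist_force: [-20.2, -6.3, 13.7]
gripper_width: -0.0001
```

At the stop. Now I'll back off so the plunger springs home, then lift.

step_arm --rows '[[[0.012,0,0,0],[0.012,0,0,0],[0.012,0,0,0],[0.012,0,0,0],[0.012,0,0,0],[0.012,0,0,0],[0.015,0,0,0],[0.015,0,0,0]]]'

```text
time_s: 5.2
eef_pos: [0.3832, -0.1733, 0.0326]
orientation: [0.047, -0.705, 0.706, -0.049]
wrist_force: [0.5, -0.1, 0.2]
gripper_width: 0.0001
```

step_arm --rows '[[[0,0,0,0],[0,-0.04,0,0],[0,-0.04,0,0],[0,-0.04,0,0],[0,0,0,0]]]' --grip -0.5

```text
time_s: 5.7
eef_pos: [0.3876, -0.1752, 0.1592]
orientation: [0.044, -0.703, 0.708, -0.052]
wrist_force: [0.3, -0.7, -0.2]
gripper_width: 0.0209
```

```bash
python3 - <<'E'
from h import *
from rig import vision,telemetry
S=vision.grab_frame("scene");T=vision.grab_frame("top")
print(telemetry.get_state()["gripper_width"])
for nm,f in(("T",T),("S",S)):
    u,v=proj(f,[*W(MAG,MY,.058,0),.012])[0]; print(nm,u,v)
    x0,y0=int(u)-14,int(v)-12
    c=cv2.resize(f["color"][y0:y0+24,x0:x0+28],None,fx=4,fy=4,interpolation=cv2.INTER_CUBIC)
    m=(c.min(2)>.7*f["color"].max()).astype(np.uint8);k,l,st,ce=cv2.connectedComponentsWithStats(m)
    for i in range(1,k):
        if st[i,4]>200:
            q=(ce[i]+.5)/4-.5+[x0,y0];w=cast(f,q,.012)[0];print(nm,st[i,4]/16,q.round(1),w.round(4),"magframe",(R.from_euler('z',-MY).apply([*(w[:2]-MAG),0])).round(4))
a=cv2.resize(S["color"][190:290,150:250],(400,400),interpolation=cv2.INTER_CUBIC)
b=cv2.resize(T["color"][180:260,290:370],(400,400),interpolation=cv2.INTER_CUBIC)
cv2.imwrite("pics/p2.png",np.clip(np.hstack([a,b])[:,:,::-1]*1.3,0,255).astype(np.uint8))
E
```

```text
0.021603213775440316
T 330.0551356581375 188.08768153379293
T 180.0625 [330.3 187.9] [ 0.5985 -0.1449  0.012 ] magframe [ 0.0584 -0.0009  0.    ]
S 196.8193534640091 261.77056058941923
S 208.5625 [196.1 261.9] [ 0.5984 -0.1455  0.012 ] magframe [ 0.0582 -0.0014  0.    ]
```

View pics/p2.png

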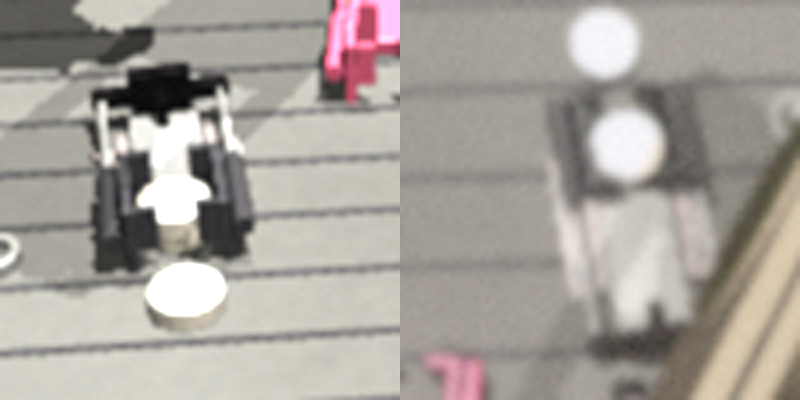

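```bash
python3 - <<'E'
from h import *
from rig import telemetry
import pickle
T,S=pickle.load(open("f0.pkl","rb"))
print("wrench",cast(T,[[366,207],[414,176]],.003).round(3).tolist())
print("q",np.round(telemetry.get_state()["joint_pos"],2))
D=np.array([.5985,-.145]);p=W(D,MY,.001,-.048);print(p)
go(p,.16,MY+np.pi/2);go(p,.16,MY-np.pi/2)
E
```

```text
wrench [[0.543, -0.243, 0.003], [0.629, -0.386, 0.003]]
q [-0.55 -0.32  2.07  0.    1.38  0.89]
[ 0.6060051  -0.19242018]
t 5.8 pos [ 0.3849 -0.1737  0.1539] x-yaw -172.2 y [ 0.004 -0.002 -1.   ] F [-0.9  0.3 -0.9]
shift tool [-0.2166 -0.0052  0.0486]
twist 90.0 shift after twist [-0.0486 -0.0052 -0.2166]
t 5.8 pos [ 0.3849 -0.1737  0.1539] x-yaw -172.2 y [ 0.004 -0.002 -1.   ] F [-0.9  0.3 -0.9]
shift tool [-0.2166 -0.0052  0.0486]
twist -90.0 shift after twist [ 0.0486 -0.0052  0.2166]
```

step_arm --rows '[[[0,0,0,-8.5],[0,0,0,-8.5],[0,0,0,-8.5],[0,0,0,-8.5],[0,0,0,-8.5],[0,0,0,-8.5],[0,0,0,-8.5],[0,0,0,-8.5]]]'

```text
time_s: 6.6
eef_pos: [0.3827, -0.1725, 0.1503]
orientation: [-0.436, 0.558, -0.556, 0.436]
wrist_force: [-0.1, 0.2, 0.4]
gripper_width: 0.0216
```

step_arm --rows '[[[0,0,0,-7.5],[0,0,0,-7.5],[0,0,0,-7],[0.01,0,0.043,0],[0.01,0,0.043,0],[0.01,0,0.043,0],[0.01,0,0.043,0],[0.009,0,0.043,0]]]'

```text
time_s: 7.4
eef_pos: [0.604, -0.192, 0.1495]
orientation: [0.533, -0.466, 0.464, -0.533]
wrist_force: [-0.6, -0.4, 0.8]
gripper_width: 0.0213
```

step_arm --rows '[[[0,0,0,0],[0,0,0,0]]]'

```text
time_s: 7.6
eef_pos: [0.6023, -0.1917, 0.1486]
orientation: [0.534, -0.466, 0.463, -0.532]
wrist_force: [-0.2, 0.2, 0.0]
gripper_width: 0.0212
```

```bash
python3 - <<'E'
from h import *
from rig import telemetry
D=np.array([.5985,-.145]);p=W(D,MY,.001,-.048)
go(p,.0155,MY+np.pi/2);print(telemetry.get_state()["gripper_width"])
E
```

```text
t 7.6 pos [ 0.6023 -0.1917  0.1486] x-yaw -82.2 y [-0.005  0.002 -1.   ] F [-0.2  0.2  0. ]
shift tool [0.0016 0.1331 0.0042]
twist -180.0 shift after twist [-0.0016  0.1331 -0.0042]
0.021227806951209387
```

step_arm --rows '[[[0.001,0.04,0.004,0],[0,0.04,0,0],[0,0.03,0,0],[0,0.015,0,0],[0,0.006,0,0],[0,0,0,0],[0,0,0,0]]]'

```text
time_s: 8.3
eef_pos: [0.6083, -0.1936, 0.0235]
orientation: [-0.532, 0.464, -0.466, 0.533]
wrist_force: [0.7, -0.3, 0.6]
gripper_width: 0.0215
```

```bash
python3 - <<'E'
from h import *
from rig import vision
D=np.array([.5985,-.145]);p=W(D,MY,.001,-.048)
go(p,.0155)
S=vision.grab_frame("scene")
a=cv2.resize(S["color"][190:310,130:290],(640,480),interpolation=cv2.INTER_CUBIC)
cv2.imwrite("pics/p3.png",np.clip(a[:,:,::-1]*1.3,0,255).astype(np.uint8))
E
```

```text
t 8.3 pos [ 0.6083 -0.1936  0.0235] x-yaw -82.2 y [ 0.003 -0.001 -1.   ] F [ 0.7 -0.3  0.6]
shift tool [-0.0015  0.008  -0.0022]
```

View pics/p3.png

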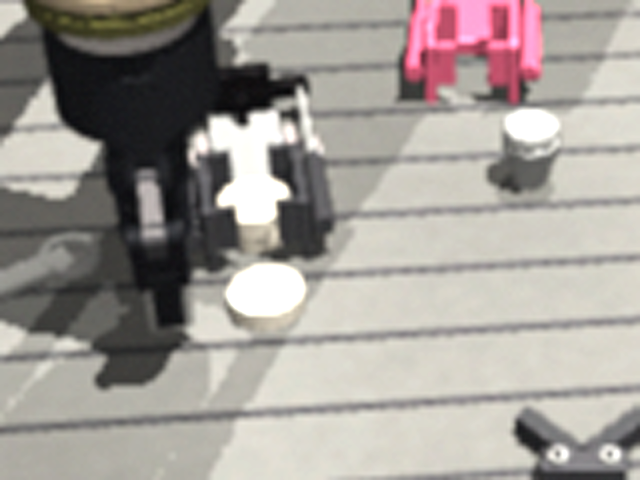

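step_arm --rows '[[[0,0.004,-0.002,0],[0,0.004,0,0],[-0.006,0,0,0],[-0.006,0,0,0],[-0.005,0,0,0],[-0.004,0,0,0],[-0.004,0,0,0],[0,0,0,0]]]'

```text
time_s: 9.15
eef_pos: [0.6017, -0.1678, 0.0133]
orientation: [-0.533, 0.465, -0.465, 0.533]
wrist_force: [-1.1, 0.7, -0.0]
gripper_width: 0.0213
```

```bash
cat > look.py <<'E'
from h import *
from rig import vision,telemetry
import sys
S=vision.grab_frame("scene")
s=telemetry.get_state();M=R.from_quat(s["orientation"]).as_matrix()
p=np.array(s["eef_pos"]);h=-M[:2,0];h/=np.linalg.norm(h)
print("t",s["time_s"],"tcp",p.round(4),"heading",np.degrees(np.arctan2(h[1],h[0])).round(1),"F",np.round(s["wrist_force"],1),"w",round(s["gripper_width"],4))
g=p[:2]+.028*h
u,v=proj(S,[*g,.012])[0];x0,y0=int(u)-25,int(v)-20
c=cv2.resize(S["color"][y0:y0+40,x0:x0+50],None,fx=4,fy=4,interpolation=cv2.INTER_CUBIC)
m=(c.min(2)>.7*S["color"].max()).astype(np.uint8);k,l,st,ce=cv2.connectedComponentsWithStats(m)
for i in range(1,k):
    if st[i,4]>600:
        q=(ce[i]+.5)/4-.5+[x0,y0];w=cast(S,q,.012)[0,:2];d=w-p[:2]
        n=R.from_euler('z',-NY).apply([*(w-NEST),0])[:2]
        print("disc",st[i,4]/16,w.round(4),"ahead",(d@h).round(4),"left",(h[0]*d[1]-h[1]*d[0]).round(4),"nestframe",n.round(4))
if len(sys.argv)>1: 
    a=cv2.resize(S["color"][200:320,160:320],(640,480),interpolation=cv2.INTER_CUBIC)
    cv2.imwrite(sys.argv[1],np.clip(a[:,:,::-1]*1.3,0,255).astype(np.uint8))
E
python3 look.py
```

```text
t 9.2 tcp [ 0.6017 -0.1682  0.0134] heading 97.8 F [-0.   0.1 -0.7] w 0.0214
disc 191.0625 [ 0.5996 -0.1384] ahead 0.0298 left -0.002 nestframe [-0.0693 -0.1592]
```

step_arm --rows '[[[-0.004,-0.001,0,0],[-0.007,0,0,0],[-0.008,0,0,0],[-0.008,0,0,0],[-0.008,0,0,0],[-0.007,0,0,0],[-0.005,0,0,0],[-0.003,0,0,0]]]'

```text
time_s: 10.0
eef_pos: [0.5949, -0.1183, 0.0143]
orientation: [0.533, -0.465, 0.465, -0.533]
wrist_force: [-0.2, -0.3, 0.1]
gripper_width: 0.0213
```

```bash
python3 look.py
```

```text
t 10.05 tcp [ 0.5948 -0.1181  0.0143] heading 97.8 F [ 0.7  1.  -0.3] w 0.0212
disc 171.125 [ 0.5932 -0.0886] ahead 0.0295 left -0.0025 nestframe [-0.0834 -0.111 ]
```

step_arm --rows '[[[-0.005,0,0,0],[-0.007,0,0,0],[-0.008,0,0,0],[-0.008,0,0,0],[-0.008,0,0,0],[-0.007,0,0,0],[-0.005,0,-0.001,3]]]'

```text
time_s: 10.75
eef_pos: [0.5874, -0.0707, 0.0143]
orientation: [-0.52, 0.479, -0.479, 0.521]
wrist_force: [-0.1, -0.8, 0.8]
gripper_width: 0.021
```

step_arm --rows '[[[-0.005,0,-0.003,6],[-0.005,0,-0.003,6],[-0.005,0,-0.003,6],[-0.005,0,-0.003,6],[-0.005,0,-0.003,6],[-0.005,0,-0.003,6],[-0.003,0,-0.001,2],[0,0,0,0]]]'

```text
time_s: 11.55
eef_pos: [0.5759, -0.0355, 0.0143]
orientation: [-0.336, 0.622, -0.622, 0.336]
wrist_force: [-0.0, 0.0, -1.2]
gripper_width: 0.0211
```

```bash
python3 look.py
```

```text
t 11.6 tcp [ 0.5759 -0.0358  0.0143] heading 56.9 F [-0.2  0.7  0.4] w 0.0211
disc 180.875 [ 0.5926 -0.0105] ahead 0.0303 left -0.0002 nestframe [-0.0963 -0.034 ]
```

step_arm --rows '[[[-0.006,0,-0.003,6],[-0.006,0,-0.003,6],[-0.006,0,-0.003,6],[-0.006,0,-0.003,6],[-0.006,0,-0.003,6],[-0.005,0,-0.003,6],[0,0,0,0]]]'

```text
time_s: 12.3
eef_pos: [0.5899, 0.0005, 0.0144]
orientation: [-0.127, 0.696, -0.695, 0.128]
wrist_force: [-0.2, 0.3, -0.2]
gripper_width: 0.0216
```

```bash
python3 look.py
```

```text
t 12.35 tcp [5.897e-01 2.000e-04 1.430e-02] heading 21.0 F [ 0.  -0.2  0.5] w 0.0211
disc 187.5625 [0.6182 0.0114] ahead 0.0306 left 0.0002 nestframe [-0.0744 -0.0084]
```

step_arm --rows '[[[-0.006,0,-0.003,6],[-0.007,0,-0.003,6],[-0.007,0,-0.003,6],[-0.007,0,-0.003,6],[-0.005,0,-0.003,6],[0,0,0,0]]]'

```text
time_s: 12.95
eef_pos: [0.619, 0.0197, 0.0144]
orientation: [-0.056, -0.705, 0.705, 0.056]
wrist_force: [0.6, 0.9, 0.6]
gripper_width: 0.0216
```

```bash
sed -i 's/200:320,160:320/225:345,195:355/' look.py; python3 look.py pics/p4.png
```

```text
t 13.0 tcp [0.6186 0.0195 0.0142] heading -8.9 F [-0.7  0.4  0.7] w 0.0214
disc 204.625 [0.6486 0.0159] ahead 0.0302 left 0.0011 nestframe [-0.0451  0.0009]
```

View pics/p4.png

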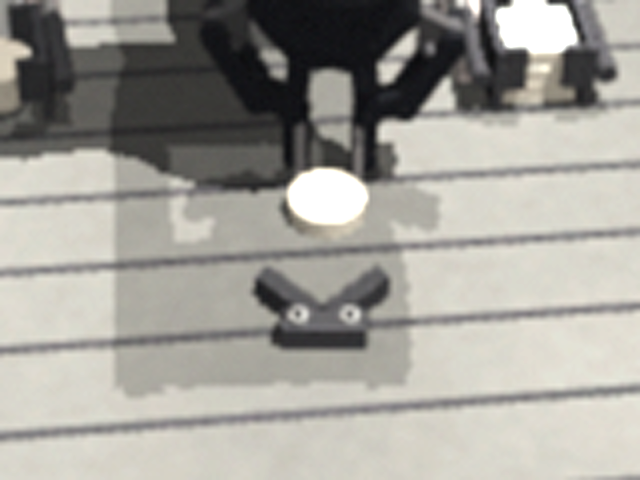

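```bash
python3 - <<'E'
from h import *
import pickle
T,S=pickle.load(open("f0.pkl","rb"))
c=np.array([[320,302],[268,268],[375,267],[298,314],[351,314]])/4-.5+[195,225]
w=cast(S,c,.014)[:,:2];print(w.round(4).tolist())
print("nestframe",R.from_euler('z',-NY).apply(np.c_[w-NEST,np.zeros(5)]).round(4)[:,:2].tolist())
E
```

```text
[[0.7218, 0.004], [0.6976, -0.0183], [0.7016, 0.0326], [0.7284, -0.007], [0.7307, 0.0174]]
nestframe [[0.0291, 0.0005], [0.0087, -0.0252], [0.0046, 0.0257], [0.0374, -0.0093], [0.0357, 0.0152]]
```

step_arm --rows '[[[-0.005,0,0,0],[-0.007,0,0,0],[-0.008,0,0,0],[-0.008,0,0,0],[-0.006,0,0,0],[-0.004,0,0,0],[0,0,0,0]]]'

```text
time_s: 13.7
eef_pos: [0.6568, 0.0135, 0.0143]
orientation: [0.057, 0.705, -0.705, -0.057]
wrist_force: [-0.5, 0.2, 0.4]
gripper_width: 0.0213
```

```bash
python3 look.py
```

```text
t 13.75 tcp [0.6564 0.0136 0.0142] heading -9.2 F [ 1.4  0.2 -0.2] w 0.0216
disc 228.4375 [0.6864 0.0098] ahead 0.0303 left 0.001 nestframe [-0.0068  0.0007]
```

step_arm --rows '[[[-0.002,0,0,0],[-0.002,0,0,0],[-0.001,0,0,0],[0,0,0,0]]]'

```text
time_s: 14.15
eef_pos: [0.6612, 0.0129, 0.0144]
orientation: [0.057, 0.705, -0.705, -0.057]
wrist_force: [0.0, 0.5, -0.4]
gripper_width: 0.0214
```

step_arm --rows '[[[-0.001,0,0,0],[0,0,0,0]]]'

```text
time_s: 14.35
eef_pos: [0.6622, 0.0127, 0.0143]
orientation: [0.057, 0.705, -0.705, -0.057]
wrist_force: [0.2, -0.0, -0.2]
gripper_width: 0.021
```

step_arm --rows '[[[-0.001,0,0,0],[0,0,0,0]]]'

```text
time_s: 14.55
eef_pos: [0.6632, 0.0126, 0.0143]
orientation: [0.057, 0.705, -0.705, -0.057]
wrist_force: [-0.1, 0.3, -0.7]
gripper_width: 0.0215
```

```bash
python3 look.py pics/p5.png
```

```text
t 14.6 tcp [0.6632 0.0125 0.0143] heading -9.2 F [-0.1 -0.6  0.7] w 0.0211
disc 232.75 [0.6923 0.0089] ahead 0.0293 left 0.0011 nestframe [-0.0009  0.0008]
```

View pics/p5.png

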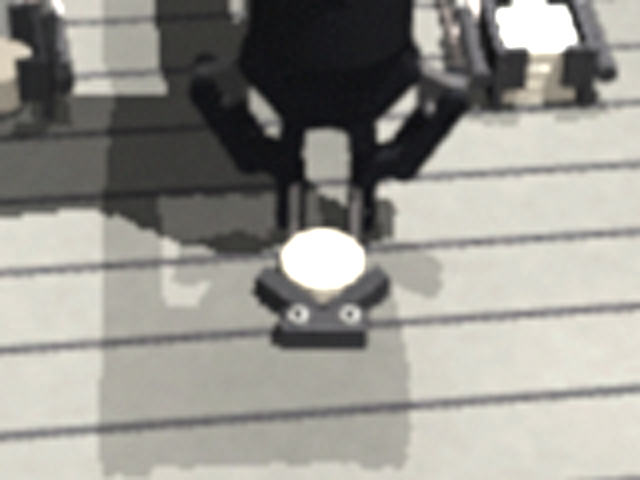

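step_arm --rows '[[[-0.001,0,0,0],[0,0,0,0]]]'

```text
time_s: 14.8
eef_pos: [0.6642, 0.0124, 0.0143]
orientation: [-0.057, -0.705, 0.705, 0.057]
wrist_force: [0.1, 0.4, 0.5]
gripper_width: 0.0213
```

step_arm --rows '[[[-0.001,0,0,0],[0,0,0,0]]]'

```text
time_s: 15.0
eef_pos: [0.6652, 0.0123, 0.0143]
orientation: [0.057, 0.705, -0.705, -0.057]
wrist_force: [-0.6, 0.2, 0.5]
gripper_width: 0.0218
```

step_arm --rows '[[[-0.001,0,0,0],[0,0,0,0]]]'

```text
time_s: 15.2
eef_pos: [0.6662, 0.0121, 0.0143]
orientation: [-0.057, -0.705, 0.705, 0.057]
wrist_force: [0.1, -0.4, -0.3]
gripper_width: 0.0212
```

step_arm --rows '[[[-0.001,0,0,0],[0,0,0,0]]]'

```text
time_s: 15.4
eef_pos: [0.6671, 0.0119, 0.0143]
orientation: [0.057, 0.705, -0.705, -0.057]
wrist_force: [-0.7, -0.1, 0.3]
gripper_width: 0.0214
```

```bash
python3 look.py
```

```text
t 15.45 tcp [0.6671 0.0119 0.0143] heading -9.2 F [-1.4  0.4  0.5] w 0.0213
disc 229.1875 [0.6959 0.008 ] ahead 0.029 left 0.0008 nestframe [0.0029 0.0005]
```

step_arm --rows '[[[-0.001,0,0,0],[0,0,0,0]]]'

```text
time_s: 15.65
eef_pos: [0.6677, 0.0118, 0.0142]
orientation: [-0.056, -0.705, 0.705, 0.057]
wrist_force: [-2.3, -0.7, 1.6]
gripper_width: 0.0216
```

step_arm --rows '[[[-0.001,0,0,0],[0,0,0,0]]]'

```text
time_s: 15.85
eef_pos: [0.668, 0.0116, 0.0139]
orientation: [-0.056, -0.705, 0.705, 0.058]
wrist_force: [-5.2, -0.5, 3.0]
gripper_width: 0.0214
```

```bash
python3 look.py pics/p6.png
```

```text
t 15.9 tcp [0.668  0.0117 0.014 ] heading -9.2 F [-5.5 -1.2  2.7] w 0.0213
disc 228.1875 [0.6961 0.0079] ahead 0.0283 left 0.0008 nestframe [0.003  0.0004]
```

View pics/p6.png

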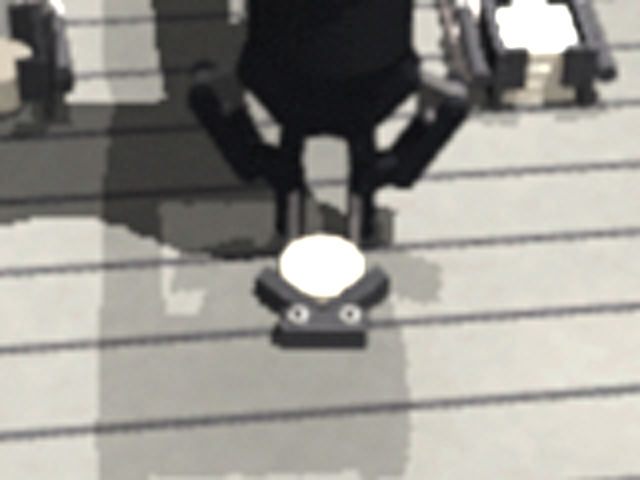

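step_arm --rows '[[[0.004,0,0,0],[0.01,0,0,0],[0.02,0,0,0],[0.02,0,0,0],[0,-0.04,0,0],[0,-0.04,0,0],[0,-0.04,0,0],[0.03,0,0,0]]]'

```text
time_s: 16.7
eef_pos: [0.5929, 0.0244, 0.1432]
orientation: [0.063, 0.705, -0.705, -0.051]
wrist_force: [0.3, -0.2, 0.9]
gripper_width: 0.0215
```

step_arm --rows '[[[0.04,-0.02,0,0],[0.04,0,0,0],[0.03,0,0,0],[0,0,0,0]]]'

```text
time_s: 17.1
eef_pos: [0.4744, 0.0434, 0.1537]
orientation: [0.056, 0.705, -0.705, -0.057]
wrist_force: [0.4, -0.2, 0.5]
gripper_width: 0.0212
```

```bash
python3 - <<'E'
from h import *
from rig import vision
S=vision.grab_frame("scene");T=vision.grab_frame("top")
for nm,f in(("T",T),("S",S)):
    u,v=proj(f,[.696,.008,.012])[0];x0,y0=int(u)-14,int(v)-12
    c=cv2.resize(f["color"][y0:y0+24,x0:x0+28],None,fx=4,fy=4,interpolation=cv2.INTER_CUBIC)
    m=(c.min(2)>.7*f["color"].max()).astype(np.uint8);k,l,st,ce=cv2.connectedComponentsWithStats(m)
    for i in range(1,k):
        if st[i,4]>600: print(nm,st[i,4]/16,cast(f,(ce[i]+.5)/4-.5+[x0,y0],.012)[0].round(4))
a=cv2.resize(S["color"][195:325,165:315],None,fx=3.2,fy=3.2,interpolation=cv2.INTER_CUBIC)
a2=cv2.resize(S["color"][275:315,250:305],(440,320),interpolation=cv2.INTER_CUBIC)
b=cv2.resize(T["color"][135:165,255:300],(300,200),interpolation=cv2.INTER_CUBIC)
o=np.zeros((416,790,3),np.uint8);o[:416,:480]=a[:416];o[:220,485:785]=cv2.resize(a2,(300,220));o[216:416,485:785]=b
cv2.imwrite("pics/p7.png",np.clip(o[:,:,::-1]*1.3,0,255).astype(np.uint8))
E
```

```text
T 56.6875 [0.7061 0.0069 0.012 ]
S 254.5625 [0.6954 0.008  0.012 ]
```

View pics/p7.png

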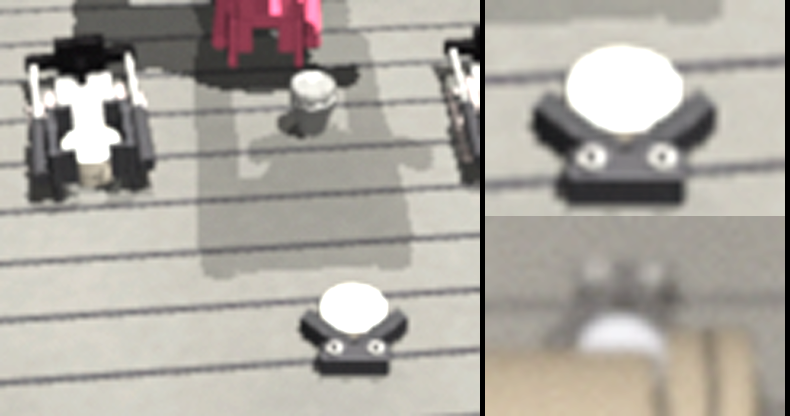

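The disc sits centred against both bars in the enlarged crop. The plunger is home and the collet is standing. I'm handing in.

```bash
python3 -c "
from rig import arm;print(arm.job_done())"
```

```text
the job is handed in; nothing more can be done
None
```

I fed one disc from the round magazine (the right-hand one) and pushed it into the V nest, then handed the job in at about 17 s of the 64 s. No verdict is reported, so the outcome rests on my own checks.

**What I did**
- **Plunger:** I pushed it with shut fingertips until it met its stop, where the wrist force read about 25 N, then backed off and it sprang home.
- **Disc out:** one disc lay flat 58 mm in front of the magazine's axis; both cameras agreed to under 1 mm.
- **Into the nest:** I pushed the disc along a curve with the two part-open fingertips behind it, without gripping or lifting it. I stopped at about 6 N, when it no longer moved.

**What the last checks showed**
- **In the nest:** the last scene picture shows the disc flat and up against both bars, centred at (0.695, 0.008) m.
- **Magazine and collet:** in the same picture the plunger is home, the stack is still in its magazine and the collet is standing.

**What disagreed or was not confirmed**
- **Nest position:** the disc's resting place is about 2–3 mm beyond my first, rougher estimate of the seat. I trusted the contact force and the picture over that estimate.
- **Top camera:** the arm hid most of the nest from the top camera at the end, so its value there (0.706 m in x) is not usable. The final position rests on the scene camera alone.
- **Other things to leave alone:** I did not measure the square magazine, brush, spanner or emergency stop again at the end.

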